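# Unload the die drawer and release it back into the press

### The arm

A 6-joint arm with a two-finger parallel gripper is mounted at the origin on the work surface; the furniture and walls round the work are solid. World frame = base frame: x ahead of the robot, y to its left, z up, the work surface at z = 0. Lengths are in m, angles in rad, forces in N, time in s.
With the tool pointing down it reaches from about 0.35 to 0.975 m from the base axis. Payload 4.9 kg.
Tool frame: the origin (TCP) lies at the very end of the fingers, on their centre line; the grasp point (between the pads) lies 19 mm behind it; z points along the fingers, x is the direction in which the jaws open and shut, and the axes are right-handed (so a half turn about z gives the same grasp; the last joint's range is limited). The gripper opens to 85 mm and grips with 20 to 120 N. Pads are 22 mm wide; open, the fingers measure 114 mm over their backs; the gripper's body (76 mm by 85 mm) begins 54 mm behind the grasp point. The pads swing forward as they close: fully open they stand 13 mm farther back than shut.
Start: joints at [1.199, 0.053, 1.613, -0, 1.476, -0.119], TCP at [0.156, 0.605, 0.231] pointing down, gripper open.
Joint ranges: [-3.01, 3.01], [-1.01, 2.22], [0.06, 2.58], [-1.02, 4.17], [0.09, 2.62], [-3.14, 3.14]. Speed limits (rad/s): [2.57, 2.57, 3.14, 3.14, 3.14, 3.14].

### API

Orientations are given as a unit quaternion [w, x, y, z].
In Python, from plant import manip, imaging gives the robot as it stands.
- The arm moves only by the shell command python3 -m pendant 'ROWS'. ROWS is JSON, a list that holds one entry, the list of rows, each a list of 7 numbers: the turn, a rotation vector about the world's x, y, z in units of pi rad (1.0 is pi rad), then the shift along the world's x, y, z in units of 250 mm (1.0 is 250 mm), then the opening, from 0 (shut) to 1 (fully open). In form: [[[ax, ay, az, tx, ty, tz, claw], ...]]. A call has 1 to 20 rows; each row shifts and turns the commanded pose from where the row before left it; what a row does not reach is not made up. A row lasts 1/8 s, in which the tool goes at most 62.5 mm and 10.7 degrees, less where a joint would pass 70% of its speed; a pose out of reach is approached as far as the arm can. A call with a number of a shift or a turn outside -1 to 1 is refused whole. A call with a gripper value outside its range is refused whole. The fingers move at their own pace and stop on an object; the grip force is fixed at half the most. Time passes only in rows, so rows that do not move let the fingers close. It gives the time, the measured TCP pose, the force and the opening at its end, in the units of the state.
- manip.state(): the state, without advancing time (a new reading comes with each control period).
- imaging.grab_frame(name): name is "side" or "top"; returns a dict with "frame" (480x640x3 uint8, blue, green, red), "mtx" (3x3 intrinsics, pixels), "k1" (the pictures are not rectified: a ray, as slopes to the right and down, at radius r is drawn at 1 + k1 r^2 times it, then the intrinsics apply), "world_to_cam" (4x4, takes a point from world to camera coordinates). Camera axes: x right, y down, z forward; pixel columns grow to the right and rows downward; lengths in m; the calibration is good to about 2 mm. A picture is of the moment at which its call begins. There is no depth.
- manip.job_done(): hands the job in, once; it reports no verdict.
The state is a dict: "time": time; "joint_pos": joint angles; "joint_vel": joint speeds; "joint_efforts": joint torques, N m; "tool_pos": TCP position; "tool_rot": TCP orientation; "contact_force": force on the tool from outside, world axes, zero at the start; "ft_torque": the same for the moment, N m; "gripper_width": opening from 0.0 (shut) to 1.0 (fully open).
Only numpy, scipy, OpenCV 4.12 (cv2) and the standard library are available. Lean on these libraries where they do the work, as an engineer would, in place of code of your own. Each camera call takes 0.05 s, during which the arm holds its last target. There are 200 camera calls.

### The job

Lift the formed bracket out of the die in the pulled-out drawer of the small press and set it down, without dropping it, brim down and centred on the bare steel plate, lying lengthwise along the plate. Then press the spring release lever at the side of the drawer, keep it down while you push the drawer in off its catch, and push the drawer fully home under the press head.

Things in the scene. Friction and masses are not known exactly. Their poses are not given: they have to be found in the camera images.
- die_unit: Small fixed grey press with a pull-out die drawer. Origin on the table below the front face of the overhanging head, on the drawer's centre line; x the way the drawer goes in, y away from the lever's side, z up; the points below use these axes. The drawer starts pulled out: x = -156 to 0 mm, y = -64 to 64 mm. Low fixed catch and plate at y = -153 to -128 mm, x = 12 to 110 mm, top at z = 86 mm.
- head_edge (a point): Lower front edge of the fixed overhanging head, straight above the lever's line: unit x = 0, y = -93 mm, z = 195 mm. The head reaches from x = 0 to 130 mm, y = -153 to 75 mm, z = 195 to 257 mm, round cap to z = 285 mm. Below it a column at x = 105 to 130 mm and a tool block at x = 25 to 95 mm, y = -40 to 40 mm, z = 158 to 198 mm; else open on the lever's side.
- drawer (a joint): How far the drawer has slid in along the unit's +x, m: 0 pulled out and caught, 0.100 fully home. A catch stops it at about 0.003. The lever must be held down until about 0.032; after that the drawer slides freely (about 3 N friction, no spring) and the lever springs up past the catch.
- release_lever (a joint): Angle of the release lever, rad: 0 up (caught), 0.25 pressed to its stop; the tooth clears the catch from about 0.14. Spring: pressing at the pad takes about 3 N to start, 9 N at the stop. It travels with the drawer.
- lever_pad (a point): Where to press, on the lever's upper face: at the start unit x = -23, y = -93, z = 58 mm; sinks 13 mm at the stop (axes turn with the lever). Flat steel pad 52 mm wide (y), ribbed here, hinged 52 mm to -x, free end to +x, between two cheeks 62 mm apart, tops at z = 61 mm. The head overhangs from x = 0, so the tool must lean back, upper end to -x, by about 25 to 45 degrees.
- push_plate (a point): Middle of the near face of an upright plate of the drawer across the lever's free end: unit x = -10, y = -93, z = 78 mm at the start, 70 mm wide, z = 64 to 92 mm. A finger tip that holds the pad down and moves to +x meets it about 13 mm beyond the press point and takes the drawer along.
- drawer_front (a point): Centre-line point on the outer face of the drawer's front plate (pulled-out end), 60 mm above the table; axes as the unit's. The plate is 128 mm wide, z = 24 to 76 mm; push it along +x. Fully home it is 56 mm in front of the head's front face.
- die_pocket (a point): Middle of the floor of the die's pocket, 46 mm above the table; axes as the unit's. Straight-walled pocket 104 mm (x) by 74 mm (y), 12 mm deep, in a die 128 x 100 mm whose top is at z = 58 mm; at the start centred at unit x = -78, y = 0.
- bracket_mid (a point): Centre, half-way up, of the formed bracket: bare aluminium top-hat section 98 mm long (x), 68 mm wide over its two brims (y), 36 mm tall (z up), about 0.15 kg. Its crown is 30 mm wide (y), upright sides, whole length; brims 4 mm thick at the bottom. Starts in the die pocket, brim down, length along the unit's x; the crown stands 24 mm above the die's top.
- rest_plate: Bare loose steel plate 100 mm (x) by 150 mm (y), 5 mm thick, flat on the table, away from the press. Origin at the centre of its underside, z up; its length runs along y. The bracket goes on its middle, length along the plate's y, either way round.

How it is judged:
On the way, in this order (a step that is already met when the one before it is completed fails the run):
1. the bracket stands brim down, let go, in the middle of the steel plate and along it (x of bracket_mid in the frame of rest_plate between -0.022 and 0.022 m and y of bracket_mid in the frame of rest_plate between -0.035 and 0.035 m and z of bracket_mid in the frame of rest_plate between 0.018 and 0.028 m and angle between bracket_mid's own z axis and vertical below 0.1 rad and angle between the x axis of bracket_mid and the y axis of rest_plate, either way round below 0.25 rad and linear speed of bracket below 0.02 m/s and contact force between the fingers and bracket below 0.1 N), for 0.2 s.
2. the drawer is released: pushed in past its catch (value of joint drawer above 0.035 m), for 0.1 s.
At the end, for the whole second after the job is handed in: The drawer is fully home (within 5 mm of its stop) and at rest, and the bracket stands brim down on the steel plate, let go and at rest, its centre within 22 mm of the plate's middle across the plate and 35 mm along it, its length along the plate's length within 0.25 rad (all of step 1 and value of joint drawer above 0.095 m and velocity of joint drawer below 0.01 m/s); the robot touches nothing.
It fails at once if the bracket is dropped (falls free faster than 0.7 m/s, a fall of over 25 mm) (contact force between the fingers and bracket below 0.01 N and linear speed of bracket above 0.7 m/s).
It also fails if it takes over 72 s, if anything falls off the work surface, if the arm or the gripper's body presses on something with over 40 N, if the wrist force passes 120 N, or if a joint passes its speed limit or range.

## Working session

There is one attempt and no reset: what is moved stays moved. The work goes in short steps, Python scripts to look and compute and a shell command to move; the robot and the scene stay as the last step left them, time stands still between calls to the robot, and variables do not carry over. Pictures are saved under pics/ and viewed, about 8 in all and at most 12, crops included, and the job is handed in when it is done.

```bash
ls; mkdir -p pics; cat > h.py <<'E'
import numpy as np, cv2
from plant import manip, imaging
def grab(n,save=None):
    f=imaging.grab_frame(n)
    if save: cv2.imwrite('pics/'+save,f['frame'])
    return f
def ray(f,u,v):
    K=np.array(f['mtx']);k=f['k1'];T=np.array(f['world_to_cam'])
    d=cv2.undistortPoints(np.array([[[u,v]]],float),K,np.array([k,0,0,0.]))[0,0]
    R=T[:3,:3];o=-R.T@T[:3,3];return o,R.T@np.array([d[0],d[1],1])
def onz(f,u,v,z):
    o,d=ray(f,u,v);return o+d*(z-o[2])/d[2]
def proj(f,P):
    T=np.array(f['world_to_cam']);r,_=cv2.Rodrigues(T[:3,:3])
    return cv2.projectPoints(np.array(P,float).reshape(-1,1,3),r,T[:3,3],np.array(f['mtx']),np.array([f['k1'],0,0,0.]))[0].reshape(-1,2)
E
python3 - <<'E'
from h import *
s=manip.state();print(s)
a=grab('side','s0.png');b=grab('top','t0.png')
for f in(a,b):
    o,d=ray(f,320,240);print(o,d,f['k1'],f['mtx'])
E
```

```text
pics
{'time': 0.0, 'joint_pos': array([ 1.19902399e+00,  5.33892301e-02,  1.61429211e+00, -1.27776447e-05,
        1.47599703e+00, -1.18955630e-01]), 'joint_vel': array([ 0.00057663, -0.00035953, -0.00053886,  0.00165316,  0.00048079,
       -0.00161951]), 'joint_efforts': array([-6.19129441e-04, -3.93701613e+01, -3.70162153e+01, -2.19656081e-04,
        7.19216492e-03,  1.73900003e-05]), 'tool_pos': array([0.15608119, 0.60455475, 0.23004408]), 'tool_rot': array([ 5.41654911e-04,  7.90610389e-01,  6.12318646e-01, -8.91178563e-04]), 'contact_force': array([ 0.58733017,  0.12045744, -0.35256479]), 'ft_torque': array([0.04979305, 0.0081781 , 0.025318  ]), 'gripper_width': 0.9997786569001845}
[ 0.19686771 -0.95312444  0.78895254] [ 0.28326967  0.80472611 -0.52233956] -0.1596740645572962 [[571.70494831   0.         306.3976908 ]
 [  0.         571.70494831 245.6654476 ]
 [  0.           0.           1.        ]]
[ 0.18837428 -0.04779042  1.58253733] [ 0.20483473  0.06205398 -0.97684344] -0.061940032567739535 [[549.65834847   0.         319.76956783]
 [  0.         549.65834847 243.05511977]
 [  0.           0.           1.        ]]
```

View pics/s0.png

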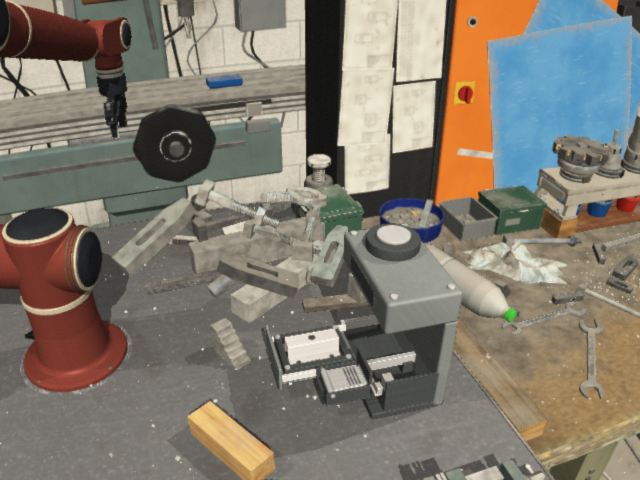

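View pics/t0.png

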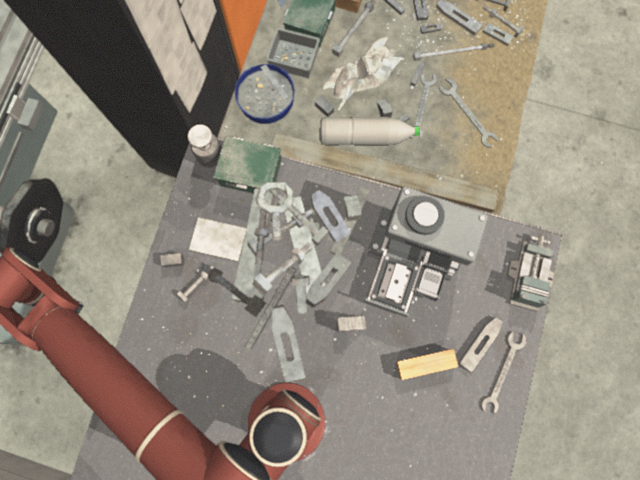

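The side view shows the press with the pulled-out drawer at about (315,350), its lever pad at (345,380). In the top view the press is at (430,230), the drawer at (395,280), the lever at (430,280), and the bright steel plate at (218,240).

```bash
python3 - <<'E'
from h import *
t=cv2.imread('pics/t0.png');s=cv2.imread('pics/s0.png')
A=cv2.resize(t[180:330,350:500],(600,600),interpolation=cv2.INTER_CUBIC)
B=cv2.resize(t[205:275,170:270],(200,140))
cv2.imwrite('pics/c1.png',A)
cv2.imwrite('pics/c2.png',cv2.resize(s[300:430,250:450],(800,520),interpolation=cv2.INTER_CUBIC))
f=grab('top')
g=cv2.cvtColor(f['frame'],cv2.COLOR_BGR2GRAY)
m=(g[205:275,170:270]>165).astype(np.uint8)
m=cv2.morphologyEx(m,cv2.MORPH_OPEN,np.ones((5,5)));m=cv2.morphologyEx(m,cv2.MORPH_CLOSE,np.ones((5,5)))
c=max(cv2.findContours(m,0,2)[0],key=cv2.contourArea)
r=cv2.minAreaRect(c);p=cv2.boxPoints(r)+[170,205];print(r,p)
w=np.array([onz(f,*q,.005) for q in p]);print(w,w.mean(0));print(np.linalg.norm(np.roll(w,-1,0)-w,axis=1))
E
```

```text
((52.64260482788086, 40.717750549316406), (65.65374755859375, 54.318199157714844), 4.184916019439697) [[187.9213028  270.40887451]
 [191.88520813 216.2355032 ]
 [257.36390686 221.02662659]
 [253.40000153 275.19999695]]
[[0.32472041 0.397076   0.005     ]
 [0.48250495 0.43909281 0.005     ]
 [0.52275041 0.24676934 0.005     ]
 [0.36489407 0.20890583 0.005     ]] [0.42371746 0.32296099 0.005     ]
[0.16328311 0.19648922 0.16233382 0.19241086]
```

View pics/c1.png

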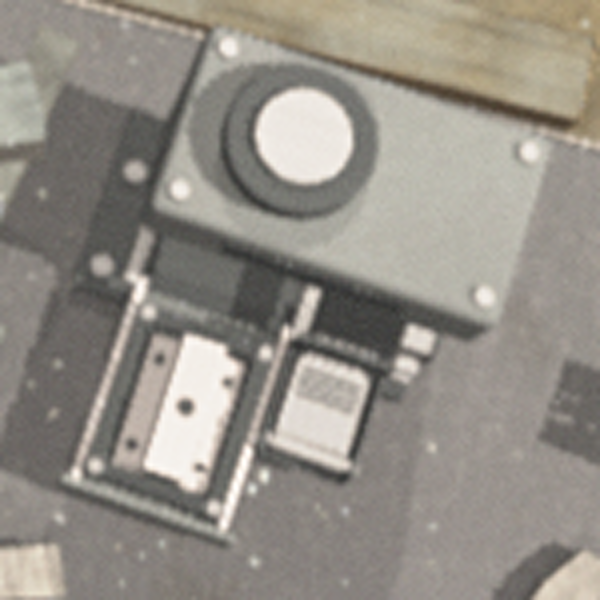

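View pics/c2.png

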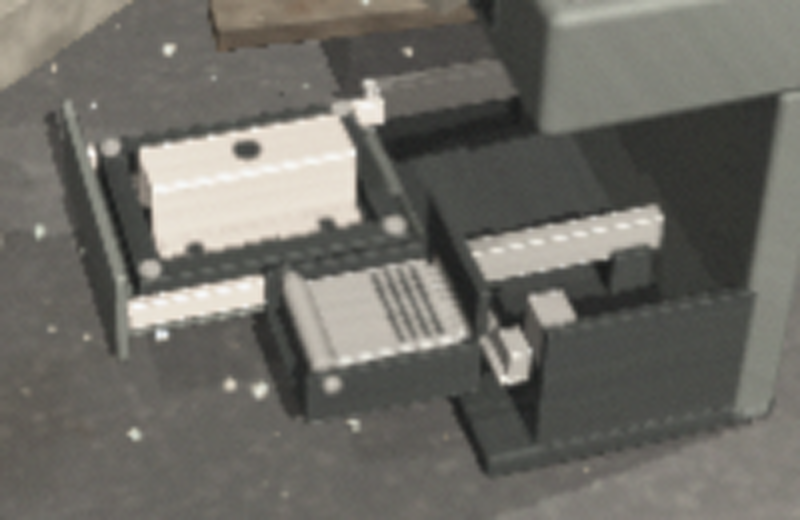

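```bash
python3 - <<'E'
from h import *
f=grab('top');a=grab('side')
H=onz(f,396.25+.0,281.4,.082);S=onz(a,311.5,336.8,.082);print('hole',H,S)
c=lambda u,v:(350+u/4-.375,180+v/4-.375)
d=lambda u,v:(250+u/4-.375,300+v/4-.375)
L=onz(f,*c(65,478),.076);R=onz(f,*c(230,542),.076);v=L-R;print('front',np.linalg.norm(v),(L+R)/2)
x=np.array([v[1],-v[0]]);print('yaw front',np.degrees(np.arctan2(x[1],x[0])))
# head top corner screws: left pair & right pair
P=[onz(f,*c(*q),.257) for q in((178,188),(483,295),(530,150),(228,47))];
v=P[0]-P[1];print('yaw head',np.degrees(np.arctan2(-v[0],v[1])));v=P[3]-P[2];print(np.degrees(np.arctan2(-v[0],v[1])))
v=P[3]-P[0];print(np.degrees(np.arctan2(v[1],v[0])))
v=P[2]-P[1];print(np.degrees(np.arctan2(v[1],v[0])))
# side-view crown near edge at z=82
p,q=onz(a,*d(152,188),.082),onz(a,*d(355,152),.082);v=q-p;print('crown edge',np.linalg.norm(v),np.degrees(np.arctan2(v[1],v[0])))
# plate
hsv=cv2.cvtColor(f['frame'],cv2.COLOR_BGR2HSV);g=cv2.GaussianBlur(f['frame'],(3,3),0).min(2)
for th in(170,185,195,205):
    m=((g>th)*255).astype(np.uint8)[205:275,170:270]
    m=cv2.morphologyEx(m,cv2.MORPH_OPEN,np.ones((5,5)))
    cs=cv2.findContours(m,0,2)[0]
    if not cs: continue
    k=max(cs,key=cv2.contourArea);r=cv2.minAreaRect(k);p=cv2.boxPoints(r)+[170,205]
    w=np.array([onz(f,*q,.005) for q in p]);e=np.roll(w,-1,0)-w
    print(th,cv2.contourArea(k),p.round(1).tolist(),w.mean(0).round(4),np.linalg.norm(e,axis=1).round(3),np.degrees(np.arctan2(e[:2,1],e[:2,0])).round(1))
t=f['frame'][200:285,150:270]
cv2.imwrite('pics/c3.png',cv2.resize(t,None,fx=5,fy=5,interpolation=cv2.INTER_CUBIC))
E
```

```text
hole [ 0.44945371 -0.18666839  0.082     ] [ 0.45200538 -0.1851912   0.082     ]
front 0.12042946553621514 [ 0.37432564 -0.17936172  0.076     ]
yaw front -5.230354422015369
yaw head -3.769074631105251
-3.446747670937251
-4.323354041000111
-4.558280937528688
crown edge 0.09680598343294851 -3.58003945756186
170 1593.0 [[188.8, 249.3], [196.3, 216.5], [246.4, 228.1], [238.8, 260.8]] [0.4392 0.3439 0.005 ] [0.101 0.155 0.1   0.153] [  6.1 -87.1]
185 1502.5 [[189.4, 249.0], [196.8, 217.1], [245.3, 228.4], [237.8, 260.4]] [0.4389 0.3445 0.005 ] [0.099 0.15  0.098 0.148] [  6.  -87.2]
195 1234.5 [[189.6, 248.7], [197.0, 217.5], [244.7, 228.7], [237.4, 260.0]] [0.4387 0.3449 0.005 ] [0.096 0.148 0.096 0.146] [  5.9 -87.3]
205 732.0 [[189.9, 248.2], [197.6, 217.6], [244.6, 229.4], [237.0, 260.0]] [0.4385 0.3445 0.005 ] [0.095 0.146 0.094 0.144] [  5.1 -88.1]
```

View pics/c3.png

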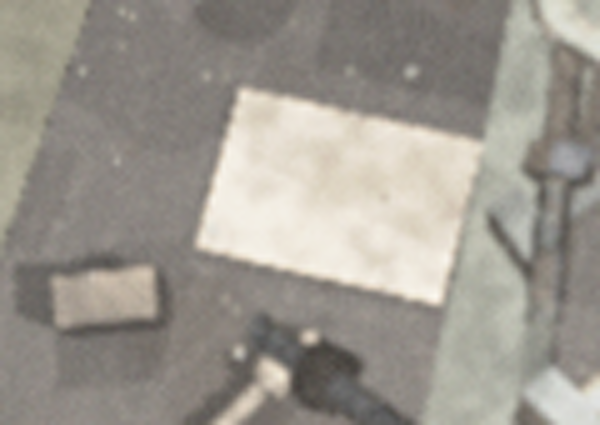

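The crop shows the steel plate clear, with corners at about (197,218), (245,228), (238,260) and (189,249), giving a centre of (0.439, 0.3445) and a yaw of about 4°. The press crops give a bracket centre of (0.451, -0.186) and a unit yaw of about -4°. I'll now go above the bracket.

```bash
python3 -m pendant '[[[0,0,0,0.14,-0.174,0.024,0.55],[0,0,0,0.14,-0.174,0.024,0.55],[0,0,0,0.14,-0.174,0.024,0.55],[0,0,0,0.14,-0.174,0.024,0.55],[0,0,0,0.14,-0.174,0.024,0.55],[0,0,0,0.14,-0.174,0.024,0.55],[0,0,0,0.14,-0.174,0.024,0.55],[0,0,0.0065,0.022,-0.216,0,0.55],[0,0,0.0065,0.022,-0.216,0,0.55],[0,0,0.0065,0.022,-0.216,0,0.55],[0,0,0.0065,0.022,-0.216,0,0.55],[0,0,0.0065,0.022,-0.216,0,0.55],[0,0,0.0065,0.022,-0.216,0,0.55],[0,0,0.0065,0.022,-0.216,0,0.55],[0,0,0.0065,0.022,-0.216,0,0.55],[0,0,0.0065,0.022,-0.216,0,0.55],[0,0,0,0,0,0,0.55]]]'
cat >> h.py <<'E'
from scipy.spatial.transform import Rotation as Ro
def pose():
    s=manip.state();R=Ro.from_quat(np.roll(s['tool_rot'],-1)).as_matrix()
    print('t',round(s['time'],2),'p',s['tool_pos'].round(4),'xyaw',np.degrees(np.arctan2(R[1,0],R[0,0])).round(1),'z',R[:,2].round(3),'F',s['contact_force'].round(1),'w',round(s['gripper_width'],3),'j',np.round(s['joint_pos'],2));return s
E
python3 -c "
from h import *
pose()"
```

```text
time: 2.38
tool_pos: [0.4504, -0.1882, 0.2729]
tool_rot: [-0.0, 0.733, 0.68, -0.0]
contact_force: [-0.0, 0.7, 0.3]
gripper_width: 0.551
t 2.38 p [ 0.4504 -0.1882  0.2729] xyaw 85.8 z [-0.001  0.    -1.   ] F [-0.   0.7  0.3] w 0.551 j [-0.55 -0.3   1.87 -0.    1.58 -2.05]
```

```bash
python3 -m pendant '[[[0,0,0,0,0.008,-0.17,0.55],[0,0,0,0,0,-0.17,0.55],[0,0,0,0,0,-0.17,0.55],[0,0,0,0,0,-0.17,0.55],[0,0,0,0,0,0,0.55]]]'
python3 -c "
from h import *
pose()
a=grab('side')['frame'][270:420,240:440];b=grab('top')['frame'][220:340,330:490]
a=cv2.resize(a,(600,450),interpolation=cv2.INTER_CUBIC)
cv2.imwrite('pics/c4.png',a)"
```

```text
time: 3.0
tool_pos: [0.4481, -0.1808, 0.0996]
tool_rot: [-0.004, 0.731, 0.683, -0.001]
contact_force: [0.1, 0.4, 0.8]
gripper_width: 0.548
t 3.0 p [ 0.4481 -0.1808  0.0996] xyaw 86.1 z [-0.007  0.005 -1.   ] F [0.1 0.4 0.8] w 0.548 j [-0.54 -0.17  2.05  0.    1.27 -2.04]
```

View pics/c4.png

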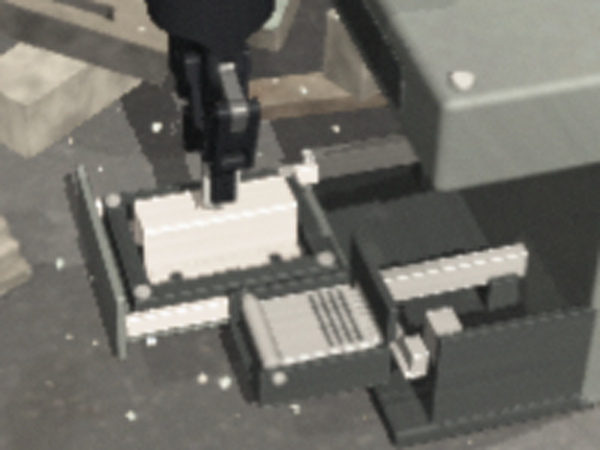

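The fingers straddle the crown just above it. The near fingertip is at crop (222,200) and the crown runs from (140,200) to (298,180). The measured y differs from the command, so I'll hold and re-read.

```bash
python3 -m pendant '[[[0,0,0,0,0,0,0.55],[0,0,0,0,0,0,0.55],[0,0,0,0,0,0,0.55]]]'
python3 -c "
from h import *
pose()
a=grab('side')
# open finger tips predicted: near finger inner/outer at +-23..-37 mm 
p=manip.state()['tool_pos']
for o in(-.023,-.037): print(proj(a,[p+[0.07*o,o,0.005]])-[240,270])"
```

```text
time: 3.48
tool_pos: [0.4514, -0.1837, 0.1044]
tool_rot: [0.001, 0.731, 0.682, 0.0]
contact_force: [-0.1, 0.7, -0.4]
gripper_width: 0.551
t 3.48 p [ 0.4514 -0.1837  0.1044] xyaw 86.0 z [ 0.002 -0.001 -1.   ] F [-0.1  0.7 -0.4] w 0.551 j [-0.54 -0.17  2.05 -0.    1.26 -2.04]
[[73.94882441 63.19779609]]
[[75.93101983 68.18535723]]
```

```bash
python3 -m pendant '[[[0,0,0,0,-0.008,-0.064,0.55],[0,0,0,0,0,-0.064,0.55],[0,0,0,0,0,-0.064,0.55],[0,0,0,0,0,0,0.55],[0,0,0,0,0,0,0],[0,0,0,0,0,0,0],[0,0,0,0,0,0,0],[0,0,0,0,0,0,0],[0,0,0,0,0,0,0],[0,0,0,0,0,0,0]]]'
python3 -c "
from h import *
pose()"
```

```text
time: 4.78
tool_pos: [0.4508, -0.1854, 0.0554]
tool_rot: [0.0, 0.731, 0.682, 0.0]
contact_force: [0.4, -0.5, -0.8]
gripper_width: 0.349
t 4.78 p [ 0.4508 -0.1854  0.0554] xyaw 86.0 z [ 0. -0. -1.] F [ 0.4 -0.5 -0.8] w 0.349 j [-0.54 -0.1   2.07  0.    1.17 -2.04]
```

```bash
python3 -m pendant '[[[0,0,0,0,0,0.03,0],[0,0,0,0,0,0.07,0],[0,0,0,0,0,0.12,0],[0,0,0,0,0,0.16,0],[0,0,0,0,0,0.16,0],[0,0,0,0,0,0.16,0],[0,0,0,0,0,0.1,0],[0,0,0,0,0,0,0],[0,0,0,0,0,0,0]]]'
python3 -c "
from h import *
s=pose()
p=np.array([.4388,.3445]);print((p-s['tool_pos'][:2])/.25)"
```

```text
time: 5.9
tool_pos: [0.4504, -0.1851, 0.2546]
tool_rot: [-0.0, 0.731, 0.682, -0.0]
contact_force: [-0.5, 0.4, -1.1]
gripper_width: 0.347
t 5.9 p [ 0.4504 -0.1851  0.2546] xyaw 86.0 z [-0.001  0.001 -1.   ] F [-0.5  0.4 -1.1] w 0.347 j [-0.54 -0.3   1.9   0.    1.55 -2.04]
[-0.0462883   2.11844493]
```

```bash
python3 -m pendant '[[[0,0,-0.02,-0.0039,0.09,0,0],[0,0,-0.038,-0.0039,0.176,0,0],[0,0,-0.038,-0.0039,0.176,0,0],[0,0,-0.038,-0.0039,0.176,0,0],[0,0,-0.038,-0.0039,0.176,0,0],[0,0,-0.038,-0.0039,0.176,0,0],[0,0,-0.038,-0.0039,0.176,0,0],[0,0,-0.038,-0.0039,0.176,0,0],[0,0,-0.038,-0.0039,0.176,0,0],[0,0,-0.038,-0.0039,0.176,0,0],[0,0,-0.038,-0.0039,0.176,0,0],[0,0,-0.038,-0.0039,0.176,0,0],[0,0,-0.018,0,0.092,0,0],[0,0,0,0,0,0,0],[0,0,0,0,0,0,0],[0,0,0,0,0,-0.16,0],[0,0,0,0,0,-0.16,0],[0,0,0,0,0,-0.16,0],[0,0,0,0,0,0,0],[0,0,0,0,0,0,0]]]'
python3 -c "
from h import *
s=pose()
a=grab('side')['frame'];b=grab('top')['frame']
cv2.imwrite('pics/c5.png',np.hstack([cv2.resize(a[220:345,170:320],(400,333)),cv2.resize(b[190:290,160:280],(400,333))]))
p=np.array([.4388,.3445]);print((p-s['tool_pos'][:2])/.25)"
```

```text
time: 8.4
tool_pos: [0.4401, 0.344, 0.137]
tool_rot: [-0.0, 0.999, 0.034, 0.001]
contact_force: [-0.1, 1.1, -0.4]
gripper_width: 0.346
t 8.4 p [0.4401 0.344  0.137 ] xyaw 3.9 z [ 0.002  0.001 -1.   ] F [-0.1  1.1 -0.4] w 0.346 j [ 0.53 -0.03  1.86 -0.    1.31  0.46]
[-0.00502442  0.00212364]
```

View pics/c5.png

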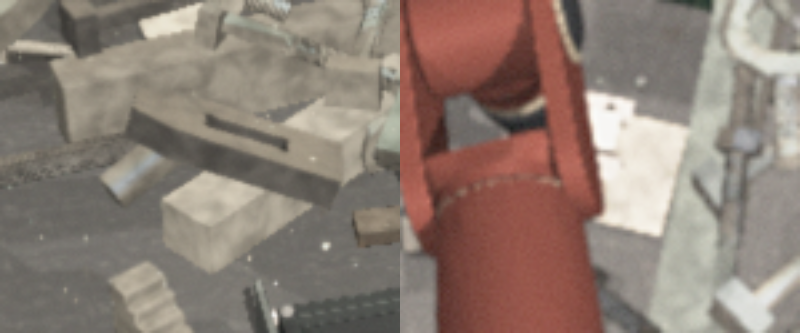

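The top view shows the bracket held over the plate, with its crown end at panel (610,110). The side crop missed it. I'll lower it now.

```bash
python3 -m pendant '[[[0,0,0,0,0,-0.15,0],[0,0,0,0,0,-0.15,0],[0,0,0,0,0,-0.1,0],[0,0,0,0,0,-0.04,0],[0,0,0,0,0,-0.02,0],[0,0,0,0,0,-0.016,0],[0,0,0,0,0,0,0],[0,0,0,0,0,0,0]]]'
python3 -c "
from h import *
s=pose()"
```

```text
time: 9.5
tool_pos: [0.4396, 0.3444, 0.017]
tool_rot: [-0.0, 0.999, 0.035, 0.001]
contact_force: [0.2, 0.3, -0.8]
gripper_width: 0.345
t 9.5 p [0.4396 0.3444 0.017 ] xyaw 4.0 z [ 0.001  0.001 -1.   ] F [ 0.2  0.3 -0.8] w 0.345 j [ 0.53  0.13  1.92 -0.    1.09  0.46]
```

```bash
python3 -m pendant '[[[0,0,0,0,0,-0.005,0],[0,0,0,0,0,-0.005,0],[0,0,0,0,0,0,0]]]'
python3 -c "
from h import *
s=pose()"
```

```text
time: 9.88
tool_pos: [0.4393, 0.3442, 0.0144]
tool_rot: [-0.0, 0.999, 0.035, 0.0]
contact_force: [-1.1, -1.6, 4.8]
gripper_width: 0.349
t 9.88 p [0.4393 0.3442 0.0144] xyaw 4.0 z [ 0.  0. -1.] F [-1.1 -1.6  4.8] w 0.349 j [0.53 0.13 1.92 0.   1.09 0.46]
```

Contact at 4.8 N, so the bracket is seated. I'll release it and go straight up.

```bash
python3 -m pendant '[[[0,0,0,0,0,0,0.4],[0,0,0,0,0,0,0.5],[0,0,0,0,0,0,0.55],[0,0,0,0,0,0,0.55],[0,0,0,0,0,0,0.55],[0,0,0,0,0,0.06,0.55],[0,0,0,0,0,0.15,0.55],[0,0,0,0,0,0.2,0.55],[0,0,0,0,0,0.2,0.55],[0,0,0,0,0,0.2,0.55],[0,0,0,0,0,0.2,0.55],[0,0,0,0,0,0,0]]]'
python3 - <<'E'
from h import *
s=pose()
U=np.array([.5285,-.1914]);t=np.radians(-4);ex=np.array([np.cos(t),np.sin(t)]);ey=np.array([-ex[1],ex[0]])
w=lambda x,y:U+ex*x+ey*y
print('pad',w(-.023,-.093),'push',w(-.01,-.093),'front',w(-.156,0))
a=grab('side')
for q in[(-.023,-.093,.058),(-.01,-.128,.092),(-.01,-.058,.092),(0,-.153,.195),(-.078,0,.046)]: print(q,proj(a,[[*w(*q[:2]),q[2]]]).round(1))
E
```

```text
time: 11.38
tool_pos: [0.4413, 0.3455, 0.274]
tool_rot: [-0.003, 0.999, 0.035, 0.005]
contact_force: [0.7, 0.2, -0.3]
gripper_width: 0.352
t 11.38 p [0.4413 0.3455 0.274 ] xyaw 4.0 z [ 0.01   0.006 -1.   ] F [ 0.7  0.2 -0.3] w 0.352 j [ 0.53 -0.13  1.72  0.    1.54  0.46]
pad [ 0.49906867 -0.28256906] push [ 0.51203701 -0.28347589] front [ 0.37288001 -0.18051799]
(-0.023, -0.093, 0.058) [[353.9 375.6]]
(-0.01, -0.128, 0.092) [[368.3 374.1]]
(-0.01, -0.058, 0.092) [[355.6 347.3]]
(0, -0.153, 0.195) [[383.3 336.8]]
(-0.078, 0, 0.046) [[311.  351.5]]
```

```bash
python3 -m pendant '[[[0,0,0.038,-0.0117,-0.207,0,0],[0,0,0.038,-0.0117,-0.207,0,0],[0,0,0.038,-0.0117,-0.207,0,0],[0,0,0.038,-0.0117,-0.207,0,0],[0,0,0.038,-0.0117,-0.207,0,0],[0,0,0.038,-0.0117,-0.207,0,0],[0,0,0.038,-0.0117,-0.207,0,0],[0,0,0.038,-0.0117,-0.207,0,0],[0,0,0.038,-0.0117,-0.207,0,0],[0,0,0.038,-0.0117,-0.207,0,0],[0,0,0.038,-0.0117,-0.207,0,0],[0,0,0.038,-0.0117,-0.207,0,0],[-0.0027,-0.0388,0,0,0,0,0],[-0.0027,-0.0388,0,0,0,0,0],[-0.0027,-0.0388,0,0,0,0,0],[-0.0027,-0.0388,0,0,0,0,0],[-0.0027,-0.0388,0,0,0,0,0],[0,0,0,0,0,0,0],[0,0,0,0,0,0,0]]]'
python3 - <<'E'
from h import *
s=pose()
f=grab('top','t1.png');b=f['frame'][205:275,175:255];a=grab('side')
pc=np.array([.439,.344,.03]);u,v=proj(a,[pc])[0].astype(int);print(u,v)
cv2.imwrite('pics/c6.png',np.hstack([cv2.resize(b,(400,350),interpolation=2),cv2.resize(a['frame'][v-50:v+50,max(u-57,0):max(u-57,0)+114],(400,350),interpolation=2)]))
E
```

```text
time: 13.8
tool_pos: [0.404, -0.2768, 0.2661]
tool_rot: [0.219, 0.697, 0.651, 0.205]
contact_force: [-0.2, 0.2, 0.1]
gripper_width: -0.0
t 13.8 p [ 0.404  -0.2768  0.2661] xyaw 86.0 z [ 0.571 -0.039 -0.82 ] F [-0.2  0.2  0.1] w -0.0 j [-1.03 -0.65  2.2   0.52  1.26 -2.61]
243 226
```

View pics/c6.png

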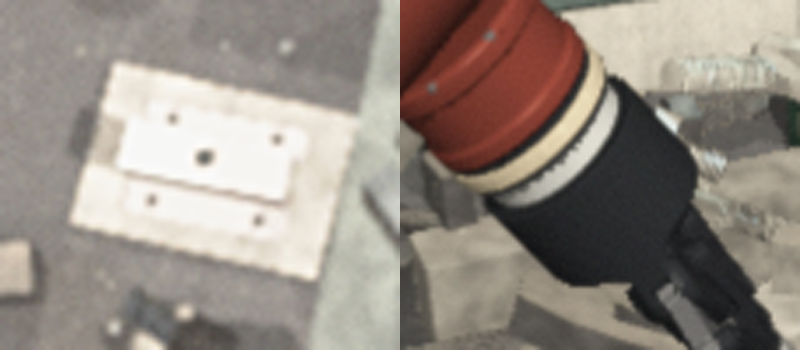

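The bracket is brim down on the plate and aligned with it. Its hole is at panel (204,157), and the plate corners are at (115,62), (355,115), (318,278) and (70,222). On to the lever.

```bash
python3 -m pendant '[[[0,0,0,0.07,-0.004,-0.15,0],[0,0,0,0.07,-0.004,-0.15,0],[0,0,0,0.07,-0.004,-0.15,0],[0,0,0,0.07,-0.004,-0.15,0],[0,0,0,0.07,-0.004,-0.15,0],[0,0,0,0,0,0,0],[0,0,0,0,0,0,0]]]'
python3 - <<'E'
from h import *
s=pose()
f=grab('top');print('hole',onz(f,175+204/5-.4,205+157/5-.4,.041))
a=grab('side')['frame'][290:425,260:440]
cv2.imwrite('pics/c7.png',cv2.resize(a,(800,600),interpolation=2))
E
```

```text
time: 14.78
tool_pos: [0.4924, -0.2823, 0.0802]
tool_rot: [0.221, 0.697, 0.651, 0.205]
contact_force: [-0.5, -0.2, 0.0]
gripper_width: -0.006
t 14.78 p [ 0.4924 -0.2823  0.0802] xyaw 86.1 z [ 0.573 -0.04  -0.819] F [-0.5 -0.2  0. ] w -0.006 j [-0.86 -0.21  2.22  0.62  0.77 -2.74]
hole [0.43896762 0.3431284  0.041     ]
```

View pics/c7.png

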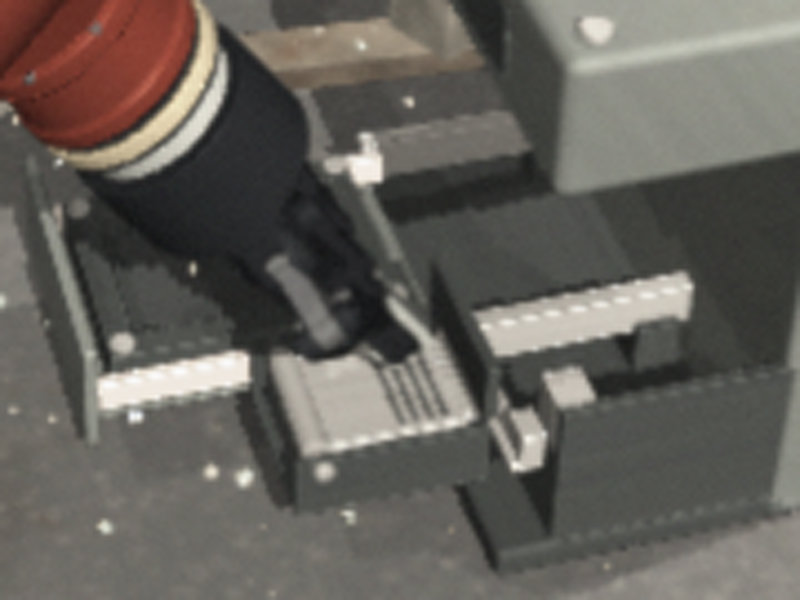

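The fingertip, at crop (400,350), is over the ribbed area of the pad between the cheeks. I'll press down step by step.

```bash
for i in 1; do :; done; python3 -m pendant '[[[0,0,0,0,0,-0.02,0],[0,0,0,0,0,-0.02,0],[0,0,0,0,0,-0.02,0],[0,0,0,0,0,0,0]]]'; python3 -m pendant '[[[0,0,0,0,0,-0.016,0],[0,0,0,0,0,0,0]]]'
```

```text
time: 15.38
tool_pos: [0.4911, -0.2816, 0.063]
tool_rot: [0.219, 0.697, 0.651, 0.205]
contact_force: [-0.3, -0.2, 0.6]
gripper_width: 0.003
time: 15.62
tool_pos: [0.4919, -0.2821, 0.0604]
tool_rot: [0.22, 0.697, 0.651, 0.205]
contact_force: [-1.4, 1.7, 4.6]
gripper_width: 0.003
```

```bash
python3 -m pendant '[[[0,0,0,0,0,-0.012,0],[0,0,0,0,0,0,0]]]'
```

```text
time: 15.88
tool_pos: [0.4923, -0.2822, 0.0581]
tool_rot: [0.221, 0.697, 0.651, 0.206]
contact_force: [-2.5, 3.2, 7.2]
gripper_width: 0.003
```

```bash
python3 -m pendant '[[[0,0,0,0,0,-0.012,0],[0,0,0,0,0,0,0]]]'; python3 -m pendant '[[[0,0,0,0,0,-0.012,0],[0,0,0,0,0,0,0]]]'
```

```text
time: 16.12
tool_pos: [0.4928, -0.2824, 0.0559]
tool_rot: [0.221, 0.697, 0.65, 0.206]
contact_force: [-1.8, 3.8, 10.1]
gripper_width: 0.0
time: 16.38
tool_pos: [0.4934, -0.2825, 0.0537]
tool_rot: [0.222, 0.697, 0.65, 0.207]
contact_force: [-3.1, 5.0, 12.7]
gripper_width: 0.002
```

```bash
python3 -m pendant '[[[0,0,0,0,0,-0.008,0],[0,0,0,0.02,-0.0014,0,0],[0,0,0,0.02,-0.0014,0,0],[0,0,0,0.02,-0.0014,0,0],[0,0,0,0.02,-0.0014,0,0],[0,0,0,0.02,-0.0014,0,0],[0,0,0,0,0,0,0]]]'
```

```text
time: 17.25
tool_pos: [0.5201, -0.2844, 0.0535]
tool_rot: [0.223, 0.696, 0.65, 0.208]
contact_force: [3.3, 7.1, 12.5]
gripper_width: 0.002
```

```bash
python3 -m pendant '[[[0,0,0,0.02,-0.0014,0,0],[0,0,0,0.02,-0.0014,0,0],[0,0,0,0,0,0,0]]]'
python3 - <<'E'
from h import *
s=pose()
a=grab('side')['frame'][290:425,260:440]
cv2.imwrite('pics/c8.png',cv2.resize(a,(800,600),interpolation=2))
E
```

```text
time: 17.62
tool_pos: [0.53, -0.2853, 0.0535]
tool_rot: [0.223, 0.696, 0.65, 0.207]
contact_force: [4.5, 5.2, 12.8]
gripper_width: -0.002
t 17.62 p [ 0.53   -0.2853  0.0535] xyaw 86.0 z [ 0.578 -0.041 -0.815] F [ 4.5  5.2 12.8] w -0.002 j [-0.8  -0.08  2.16  0.66  0.68 -2.75]
```

View pics/c8.png

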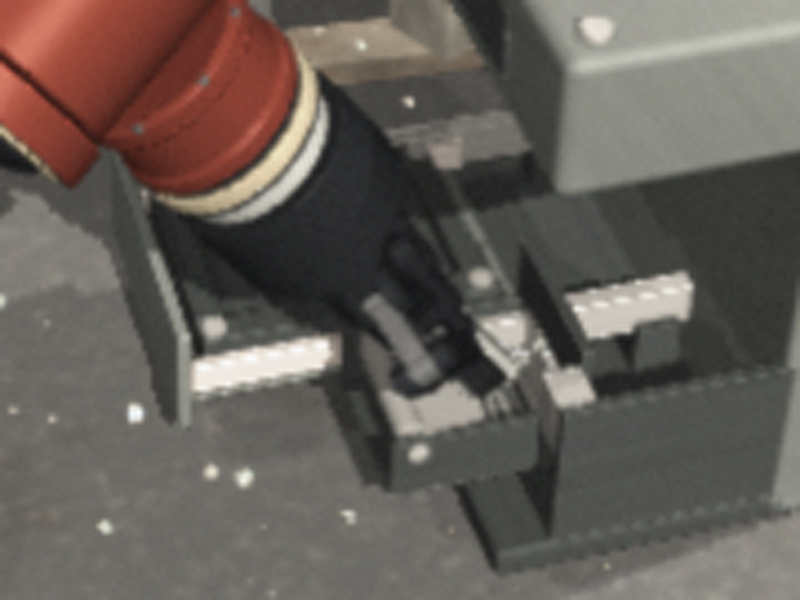

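The drawer has moved in about 37 mm: its front corner shifted from crop (90,440) to (182,422), carried along by the held lever. I'll go a little further, then lift off along the tool axis.

```bash
python3 -m pendant '[[[0,0,0,0.02,-0.0014,0,0],[0,0,0,0.02,-0.0014,0,0],[0,0,0,0.02,-0.0014,0,0],[0,0,0,0,0,0,0],[0,0,0,-0.02,0.0014,0.03,0],[0,0,0,-0.05,0.0035,0.07,0],[0,0,0,-0.1,0.007,0.14,0],[0,0,0,-0.1,0.007,0.14,0],[0,0,0,-0.1,0.007,0.14,0],[0,0,0,-0.1,0.007,0.14,0],[0,0,0,0,0,0,0],[0,0,0,0,0,0,0]]]'
python3 - <<'E'
from h import *
s=pose()
a=grab('side','s2.png')['frame'][290:425,260:440]
cv2.imwrite('pics/c9.png',cv2.resize(a,(800,600),interpolation=2))
E
```

```text
time: 19.18
tool_pos: [0.4238, -0.277, 0.2129]
tool_rot: [0.22, 0.697, 0.651, 0.205]
contact_force: [0.0, 0.5, 0.1]
gripper_width: -0.002
t 19.18 p [ 0.4238 -0.277   0.2129] xyaw 86.0 z [ 0.572 -0.039 -0.82 ] F [0.  0.5 0.1] w -0.002 j [-0.99 -0.57  2.24  0.53  1.13 -2.64]
```

View pics/c9.png

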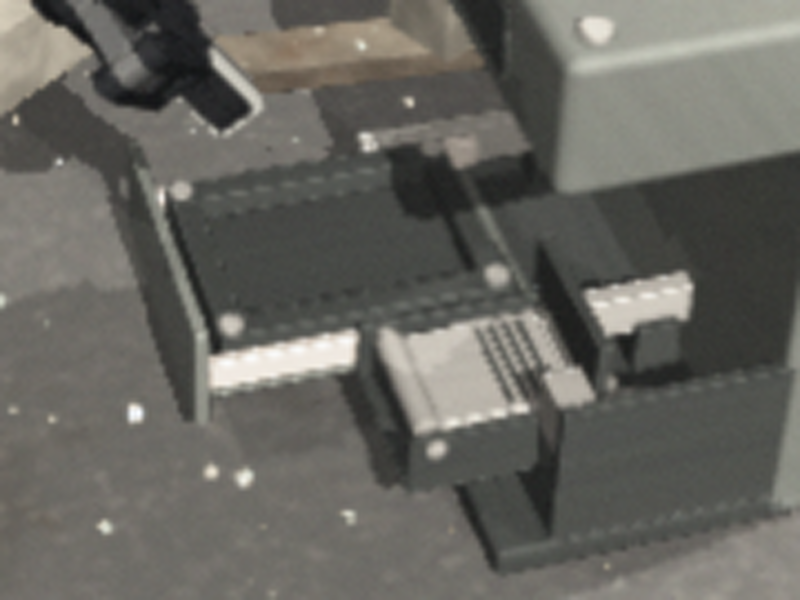

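The drawer is at about 46 mm, past the catch: its front corner is at crop (205,420) and the lever has sprung up. Next I'll push on the front plate with less lean.

```bash
python3 -m pendant '[[[0.0024,0.0346,0,-0.06,0.128,0,0],[0.0024,0.0346,0,-0.06,0.128,0,0],[0.0024,0.0346,0,-0.06,0.128,0,0],[0.0024,0.0346,0,0,0,0,0],[0,0,0,0,0,0,0],[0,0,0,0,0,-0.16,0],[0,0,0,0,0,-0.16,0],[0,0,0,0,0,-0.16,0],[0,0,0,0,0,-0.16,0],[0,0,0,0,0,0,0],[0,0,0,0,0,0,0]]]'; python3 -c "
from h import *
pose()"
```

```text
time: 20.6
tool_pos: [0.3794, -0.1817, 0.0547]
tool_rot: [0.065, 0.728, 0.679, 0.06]
contact_force: [0.5, -0.2, 0.7]
gripper_width: 0.004
t 20.6 p [ 0.3794 -0.1817  0.0547] xyaw 86.0 z [ 0.175 -0.013 -0.984] F [ 0.5 -0.2  0.7] w 0.004 j [-0.69 -0.42  2.34  0.12  1.08 -2.24]
```

```bash
python3 -m pendant '[[[0,0,0,0.032,-0.0022,0,0],[0,0,0,0.032,-0.0022,0,0],[0,0,0,0.032,-0.0022,0,0],[0,0,0,0.032,-0.0022,0,0],[0,0,0,0.032,-0.0022,0,0],[0,0,0,0.032,-0.0022,0,0],[0,0,0,0.032,-0.0022,0,0],[0,0,0,0.032,-0.0022,0,0],[0,0,0,0.032,-0.0022,0,0],[0,0,0,0,0,0,0]]]';python3 -m pendant '[[[0,0,0,0.012,-0.0008,0,0],[0,0,0,0.012,-0.0008,0,0],[0,0,0,0,0,0,0]]]'
```

```text
time: 21.85
tool_pos: [0.4521, -0.1863, 0.054]
tool_rot: [0.065, 0.728, 0.68, 0.06]
contact_force: [-0.3, -0.7, -0.2]
gripper_width: 0.002
time: 22.22
tool_pos: [0.4571, -0.1865, 0.0537]
tool_rot: [0.064, 0.728, 0.68, 0.06]
contact_force: [-1.1, 0.1, -0.0]
gripper_width: 0.0
```

```bash
python3 -m pendant '[[[0,0,0,0.012,-0.0008,0,0],[0,0,0,0,0,0,0]]]'; python3 -m pendant '[[[0,0,0,0.012,-0.0008,0,0],[0,0,0,0,0,0,0]]]'
```

```text
time: 22.48
tool_pos: [0.4601, -0.1867, 0.0537]
tool_rot: [0.064, 0.728, 0.68, 0.06]
contact_force: [-1.8, 0.3, 0.3]
gripper_width: -0.0
time: 22.72
tool_pos: [0.4632, -0.1869, 0.0537]
tool_rot: [0.064, 0.728, 0.68, 0.06]
contact_force: [-1.0, -0.1, -0.3]
gripper_width: 0.0
```

```bash
python3 -m pendant '[[[0,0,0,0.012,-0.0008,0,0],[0,0,0,0,0,0,0]]]'; python3 -m pendant '[[[0,0,0,0.012,-0.0008,0,0],[0,0,0,0,0,0,0]]]'; python3 -c "
from h import *
a=grab('side','s3.png')['frame'][290:425,260:440]
cv2.imwrite('pics/c10.png',cv2.resize(a,(800,600),interpolation=2))"
```

```text
time: 22.98
tool_pos: [0.4642, -0.1869, 0.0535]
tool_rot: [0.062, 0.728, 0.68, 0.058]
contact_force: [-12.6, 0.5, 8.6]
gripper_width: -0.0
time: 23.22
tool_pos: [0.4644, -0.1869, 0.0535]
tool_rot: [0.058, 0.728, 0.681, 0.055]
contact_force: [-29.1, 1.7, 20.9]
gripper_width: 0.004
```

View pics/c10.png

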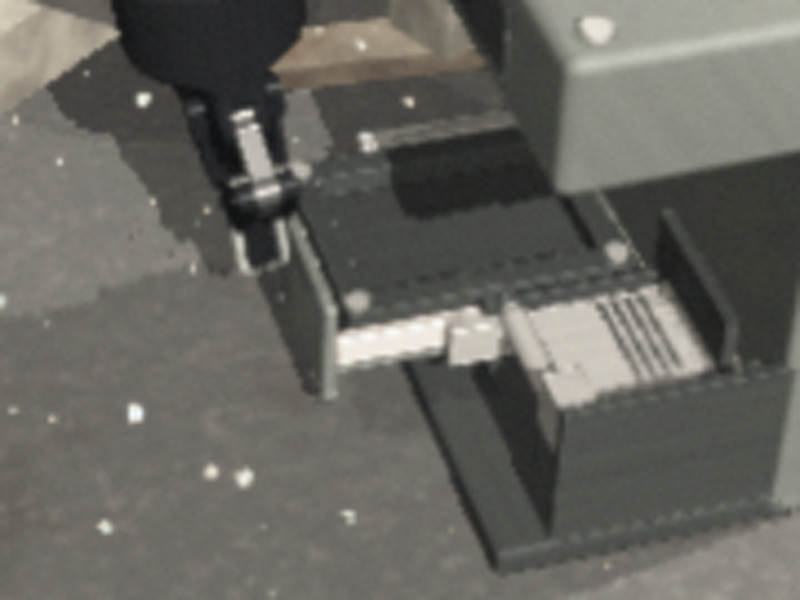

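The drawer is hard against its stop: the force rose to 29 N with no further travel, and the front corner is now at crop (330,395). I'll back off, rise, and check the final state numerically.

```bash
python3 -m pendant '[[[0,0,0,-0.024,0.0016,0,0],[0,0,0,-0.04,0.003,0,0],[0,0,0,-0.06,0.004,0,0],[0,0,0,0,0,0.1,0],[0,0,0,0,0,0.2,0],[0,0,0,0,0,0.2,0],[0,0,0,0,0,0.1,0],[0,0,0,0,0,0,0],[0,0,0,0,0,0,0]]]'
python3 - <<'E'
from h import *
pose()
a=grab('side','s4.png');b=cv2.imread('pics/s3.png')
A=cv2.cvtColor(a['frame'][290:425,330:440],6);B=cv2.cvtColor(b[290:425,330:440],6)
print('side shift of drawer/lever region px',cv2.phaseCorrelate(A.astype(np.float32),B.astype(np.float32)), cv2.absdiff(A,B).mean())
# front plate lower near corner
print('front corner x-track', onz(a,260+330/4.444,290+395/4.444,.024), 'start',onz(a,260+90/4.444,290+440/4.444,.024))
f=grab('top','t2.png');o=cv2.imread('pics/t1.png')
print('bracket region diff',cv2.absdiff(f['frame'][205:275,175:255],o[205:275,175:255]).mean())
E
```

```text
time: 24.4
tool_pos: [0.4374, -0.1847, 0.2021]
tool_rot: [0.063, 0.728, 0.68, 0.059]
contact_force: [-0.4, 0.0, -0.1]
gripper_width: -0.001
t 24.4 p [ 0.4374 -0.1847  0.2021] xyaw 86.0 z [ 0.172 -0.011 -0.985] F [-0.4  0.  -0.1] w -0.001 j [-0.61 -0.43  2.08  0.09  1.34 -2.13]
side shift of drawer/lever region px ((-0.028253192641088276, 0.5487280461104973), 0.9844490379757351) 2.0334006734006733
front corner x-track [ 0.47556491 -0.24752544  0.024     ] start [ 0.37368979 -0.2407644   0.024     ]
bracket region diff 25.68845238095238
```

The drawer checks out at about 102 mm of travel. The bracket region differs from the earlier picture, so I'll check whether that is arm occlusion or shadow, or real movement.

```bash
python3 - <<'E'
from h import *
f=cv2.imread('pics/t2.png');o=cv2.imread('pics/t1.png')
a=f[205:275,175:255].astype(int);b=o[205:275,175:255].astype(int)
d=abs(a-b).max(2);print('cols',d.mean(0)[::8].round(),'rows',d.mean(1)[::7].round())
print('means',a.mean((0,1)),b.mean((0,1)))
print('red px',((a[...,2]>a[...,0]+40)).sum(),((b[...,2]>b[...,0]+40)).sum())
for n,i in(('t2',a),('t1',b)):
    print(n,i[25:39,30:54:2].min(2).tolist()[::3])
A=cv2.cvtColor(f[205:275,175:255],6).astype(np.float32);B=cv2.cvtColor(o[205:275,175:255],6).astype(np.float32)
print(cv2.phaseCorrelate(A,B,cv2.createHanningWindow((80,70),cv2.CV_32F)))
E
```

```text
cols [26. 27. 27. 29. 33. 42. 40. 37. 26.  6.] rows [ 5.  5. 18. 33. 34. 44. 49. 37. 34. 26.]
means [140.75928571 148.62       154.48517857] [166.00410714 173.56928571 178.47892857]
red px 0 0
t2 [[209, 207, 174, 196, 192, 182, 186, 183, 183, 182, 183, 188], [205, 207, 207, 205, 206, 200, 199, 207, 205, 199, 192, 192], [207, 205, 203, 207, 163, 74, 113, 200, 197, 207, 202, 205], [183, 186, 207, 206, 202, 195, 198, 204, 200, 204, 203, 204], [164, 163, 151, 140, 137, 133, 155, 179, 182, 196, 202, 203]]
t1 [[246, 247, 237, 245, 241, 240, 242, 243, 243, 243, 242, 243], [246, 245, 246, 246, 246, 249, 245, 243, 244, 240, 241, 243], [245, 245, 245, 246, 235, 107, 163, 243, 243, 242, 242, 243], [239, 244, 248, 247, 248, 245, 248, 243, 242, 242, 242, 242], [234, 228, 216, 193, 180, 176, 211, 231, 231, 244, 246, 243]]
((0.1254692409108955, -0.05261818937212581), 0.7391247901651594)
```

The difference is only the arm's shadow: the shift is 0.1 px and the hole is at the same pixel. The bracket hasn't moved, so I'll hand in.

```bash
python3 -c "
from plant import manip
print(manip.job_done())"
```

```text
the job is handed in; nothing more can be done
None
```

The job is done and handed in at about 24.5 s of the 72 s. No verdict was reported.

- **Bracket:** I gripped it by the crown, lifted it out of the die and set it brim down on the steel plate. I let go only once the arm felt contact, at about 5 N. After release, its centre hole measured (0.439, 0.343) against a plate centre of (0.439, 0.3445), with the bracket's length along the plate. At the end it had shifted about 0.1 px from the picture taken after release. The brightness of that area had changed, which I put down to the arm's shadow.
- **Drawer:** I pressed the lever with the tool leaned back 35° and held it down while the drawer went in about 46 mm. The drawer seems to have been carried along by grip on the lever pad; I saw no clear contact with the push plate. I then pushed the front plate until it hit its stop at 29 N sideways. The side view showed about 102 mm of total travel, so it is fully home within the measurement error, and it had not moved after I backed off.
- **Final state:** The arm was clear of everything, with force readings near zero.

One view failed: the side picture just before I set the bracket down missed it, so that check relied on the top view only.

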